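# Sort two specimen containers into their trays at the microscope bench

## Task

Sort the two grey-capped specimen containers on the bench: put the tall slim tube in the oblong tray and the low wide pot in the square tray. Each must stand upright on its tray's floor, cap on top, set down rather than dropped or thrown.

Things in the scene. Friction and masses are not known exactly. Their poses are not given: they have to be found in the camera images.
- tube_mid (a point): centre (half-way up) of the tall slim specimen tube: white plastic cylinder with a ribbed grey cap, 70 mm tall, 25 mm in diameter, the cap (top 18 mm) 27 mm; standing upright on the bench, z axis up through the cap; rigid, about 40 g
- pot_mid (a point): centre (half-way up) of the low wide specimen pot: white plastic round pot with a ribbed grey lid, 34 mm tall, 46 mm in diameter, the lid (top 12 mm) 48 mm; standing upright on the bench, z axis up through the lid; rigid, about 50 g
- oblong_tray: open oblong aluminium tray fixed to the bench, outside 220 mm along its x axis, 110 mm along its y axis, 30 mm high; walls and floor 4 mm thick; origin at the centre of its underside, on the bench
- square_tray: open square aluminium tray fixed to the bench, outside 150 mm by 150 mm, 30 mm high; walls and floor 4 mm thick; origin at the centre of its underside, on the bench
Things that resemble listed ones, but are neither listed nor needed, are in the scene too. Leave any black look-alike of the part that bears pot_mid alone. What is shaped like the oblong_tray but green is not meant.

How it is judged:
By the outcome, as a careful person would: the job done as asked, in the order asked, and still so for the second after the job is handed in, with the robot touching nothing.
It also fails if it takes over 56 s, if anything falls off the work surface, if the arm or the gripper's body presses on something with over 40 N, if the wrist force passes 120 N, or if a joint passes its speed limit or range.

## Robot

A 6-joint arm with a two-finger parallel gripper is mounted at the origin on the work surface. World frame = base frame: x ahead of the robot, y to its left, z up, the work surface at z = 0. Lengths are in m, angles in rad, forces in N, time in s.
With the tool pointing down it reaches from about 0.325 to 0.75 m from the base axis. Payload 7.6 kg.
Tool frame: the origin (TCP) lies at the very end of the fingers, on their centre line; the grasp point (between the pads) lies 19 mm behind it (r.grip_depth is the distance from the TCP to the grasp point, in m); z points along the fingers, y is the line along which they close (so a half turn about z gives the same grasp; the last joint's range is limited). The gripper opens to 85 mm and grips with 20 to 120 N. Pads are 22 mm wide; open, the fingers measure 114 mm over their backs; the gripper's body (76 mm by 85 mm) begins 54 mm behind the grasp point. The pads swing forward as they close: fully open they stand 13 mm farther back than shut.
Start: joints at [1.257, 0.052, 1.401, -0, 1.689, -0.07], TCP at [0.127, 0.509, 0.231] pointing down, gripper open.
Joint ranges: [-2.9, 2.9], [-0.91, 2.17], [0.12, 2.37], [-1.06, 4.2], [0.26, 2.73], [-2.93, 2.93]. Speed limits (rad/s): [2.57, 2.57, 3.01, 3.14, 3.14, 3.14].

## Interface

Orientations are given as a unit quaternion [x, y, z, w].
In Python, from rig import r gives the robot as it stands. The module is installed in compiled form; this text tells all that it offers.
- The arm moves only by the tool step_arm, never from a script. Its argument "motion" is one flat list of numbers, 7 for each row, row after row: the turn, a rotation vector about the tool's x, y, z each as a share of 0.08 rad, from -1 to 1, then the shift along the tool's x, y, z each as a share of 0.25 m, from -1 to 1, then the gripper's target within -1 to 1 (fully open at 1, half-way at 0, shut at -1). A call has 1 to 12 rows; each row shifts and turns the commanded pose from where the row before left it, along the tool's axes as they then stand; what a row does not reach is not made up. A row lasts 1/10 s, in which the tool goes at most 50 mm and 8.59 degrees, less where a joint would pass 70% of its speed; a pose out of reach is approached as far as the arm can. A call with a number of a shift or a turn outside -1 to 1 is refused whole. A call with a gripper value outside its range is refused whole. The fingers move at their own pace and stop on an object; "newtons" is the grip in N (left out, the last holds). Time passes only in rows, so rows that do not move let the fingers close. It gives the time, the measured TCP pose, the force, the opening and the grip force at its end, in the units of the state.
- r.sense(): the state, without advancing time (a new reading comes with each control period).
- r.snapshot(name): name is "scene" or "side" or "wrist"; returns (picture, depth): 384x512x3 uint8, red, green, blue; 384x512 float32, m along the optical axis (not along the pixel's ray), 0 where there is no reading.
- r.get_calibration(name): a dict with "fx", "fy", "cx", "cy" (pixels), "dist" ([k1, k2, p1, p2, k3] as OpenCV has them; the pictures are not rectified), "extrinsics" (4x4, takes a point from camera to world coordinates). Camera axes: x right, y up, looking along -z (the intrinsics and any distortion apply to the point x, -y, -z); pixel columns grow to the right and rows downward; lengths in m; the calibration is good to about 2 mm. A picture is of the moment at which its call begins: read the wrist's pose just before it. get_calibration takes no time and is no camera call; for the wrist camera it gives the pose at the moment of the call.
- r.finish_job(): hands the job in; it is judged then, once.
The state is a dict: "time_s": time; "q": joint angles; "qd": joint speeds; "joint_efforts": joint torques, N m; "tool_pos": TCP position; "tcp_rot": TCP orientation; "ft_force": force on the tool from outside, world axes, zero at the start; "torque": the same for the moment, N m; "gripper_width": opening from 0.0 (shut) to 1.0 (fully open); "finger_force": force on a finger pad.
Only numpy, scipy, OpenCV 4.12 (cv2) and the standard library are available. Lean on these libraries where they do the work, as an engineer would, in place of code of your own. Each camera call takes 0.05 s, during which the arm holds its last target. There are 200 camera calls.

## Working session

There is one attempt and no reset: what is moved stays moved. The work goes in short steps, Python scripts to look and compute and a tool call to move; the robot and the scene stay as the last step left them, time stands still between calls to the robot, and variables do not carry over. Pictures are saved under pics/ and viewed, at most 10 in all, crops included, and the job is handed in when it is done.

Besides the shell and the picture viewer there is one more tool, called after ">>>" as name(argument=value, ...), one argument or row to a line, values as JSON. step_arm: Moves the arm, as the interface text tells. Its arguments: {"type":"object","properties":{"motion":{"type":"array","items":{"type":"number"}},"newtons":{"type":"number"}},"required":["motion"]}

```bash
mkdir -p pics; cat > h.py <<'E'
import numpy as np, cv2
from rig import r
def snap(n,save=None):
    c=r.get_calibration(n); p,d=r.snapshot(n)
    if save: cv2.imwrite('pics/'+save,p[:,:,::-1])
    return c,p,d
def K(c): return np.array([[c['fx'],0,c['cx']],[0,c['fy'],c['cy']],[0,0,1.]])
def cast(c,uv,z):
    n=cv2.undistortPoints(np.array(uv,float).reshape(-1,1,2),K(c),np.array(c['dist'],float)).reshape(-1,2)
    E=np.array(c['extrinsics']); d=np.c_[n[:,0],-n[:,1],-np.ones(len(n))]@E[:3,:3].T; o=E[:3,3]
    return o+d*((z-o[2])/d[:,2])[:,None]
def cloud(c,d):
    v,u=np.mgrid[0:d.shape[0],0:d.shape[1]]
    n=cv2.undistortPoints(np.stack([u,v],-1).reshape(-1,1,2).astype(float),K(c),np.array(c['dist'],float)).reshape(-1,2)
    D=d.reshape(-1,1); E=np.array(c['extrinsics'])
    P=np.c_[n[:,0],-n[:,1],-np.ones(len(n))]*D
    return (P@E[:3,:3].T+E[:3,3]).reshape(*d.shape,3)
E
python3 - <<'E'
from h import *
_,a,_=snap('scene','scene.png');_,b,_=snap('side','side.png')
for n in('scene','side'):print(n,np.round(r.get_calibration(n)['extrinsics'],3).tolist())
print(r.sense())
E
```

```text
scene [[-0.235, -0.69, 0.685, 1.307], [0.972, -0.156, 0.176, 0.115], [-0.015, 0.707, 0.707, 0.885], [0.0, 0.0, 0.0, 1.0]]
side [[0.705, 0.391, -0.592, -0.157], [-0.709, 0.407, -0.577, -0.748], [0.015, 0.826, 0.564, 0.693], [0.0, 0.0, 0.0, 1.0]]
{'time_s': 0.1, 'q': array([ 1.25669821e+00,  5.27959345e-02,  1.40162533e+00,  1.87282162e-05,
        1.68863436e+00, -7.03300686e-02]), 'qd': array([-0.00036175, -0.00132439, -0.00332923, -0.00036023, -0.00294426,
        0.000773  ]), 'joint_efforts': array([ 1.58381408e-03, -3.82585967e+01, -3.60983527e+01, -6.57067676e-05,
        4.84957360e-03, -7.17767648e-06]), 'tool_pos': array([0.12661643, 0.50921663, 0.23054399]), 'tcp_rot': array([ 1.21581353e-01,  9.92581200e-01, -7.16235016e-04, -1.48865829e-04]), 'ft_force': array([-0.10455414,  0.52277909,  0.25483791]), 'torque': array([-0.04974587, -0.02874587,  0.01780529]), 'finger_force': 0.0, 'gripper_width': 1.0038445128630475}
```

View pics/scene.png

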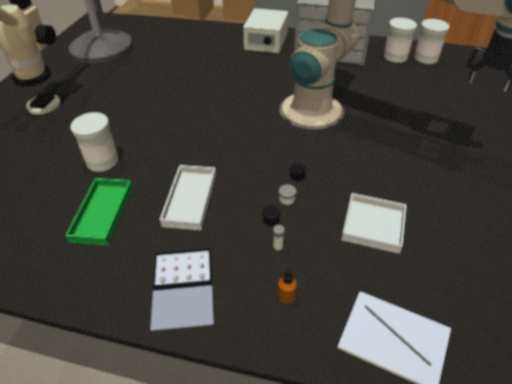

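View pics/side.png

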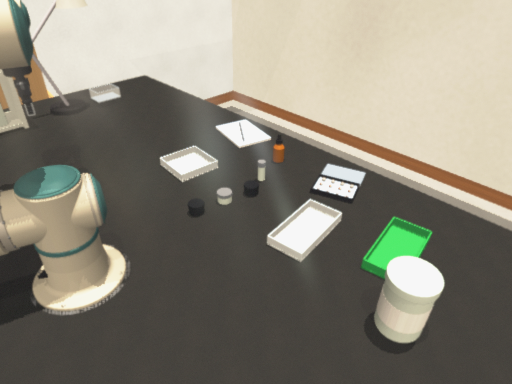

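Scene view: tube at (278,237), grey-lidded pot at (287,195), with black pots at (297,172) and (271,216) to leave alone. The oblong aluminium tray is at (189,196), a green look-alike tray at (101,211), and the square tray at (375,222). The side view agrees: tube (262,170), pot (225,196).

```bash
python3 - <<'E'
from h import *
def tray(c,P,p,box,name):
    u0,v0,u1,v1=box; m=np.zeros(p.shape[:2],np.uint8)
    m[v0:v1,u0:u1]=(p[v0:v1,u0:u1].min(2)>85)
    cs,_=cv2.findContours(m,cv2.RETR_EXTERNAL,cv2.CHAIN_APPROX_NONE); k=max(cs,key=cv2.contourArea)
    mm=np.zeros_like(m); cv2.drawContours(mm,[k],-1,1,-1)
    Q=P[mm>0]; Q=Q[(Q[:,2]>.022)&(Q[:,2]<.036)]
    rc=cv2.minAreaRect(Q[:,:2].astype(np.float32)*1000); print(name,'rim',rc, 'n',len(Q))
for n,boxes in (('scene',dict(obl=(155,158,225,235),sq=(335,188,415,255),tube=(268,222,290,252),pot=(276,182,300,206),bl1=(288,162,308,182),bl2=(260,206,282,224),bot=(272,270,302,305))),('side',dict(obl=(262,196,348,262),sq=(155,142,223,184),tube=(254,157,270,184),pot=(215,186,235,206)))):
    c,p,d=snap(n); P=cloud(c,d)
    for k,b in boxes.items():
        if k in('obl','sq'): tray(c,P,p,b,n+k)
        else:
            u0,v0,u1,v1=b; Q=P[v0:v1,u0:u1].reshape(-1,3); Q=Q[(Q[:,2]>.008)]
            h=np.percentile(Q[:,2],95); T=Q[Q[:,2]>h-.004]
            (x,y),rad=cv2.minEnclosingCircle(T[:,:2].astype(np.float32)); print(n,k,'top',h.round(4),'ctr',round(x,4),round(y,4),'r',round(rad,4),len(T))
s=snap('scene')[1][150:270,220:340]
cv2.imwrite('pics/crop.png',cv2.resize(s,(600,600),interpolation=cv2.INTER_CUBIC)[:,:,::-1])
E
```

```text
sceneobl rim ((528.716552734375, -279.4781799316406), (225.91241455078125, 112.018310546875), 6.579334735870361) n 432
scenesq rim ((511.074462890625, 243.14199829101562), (149.61911010742188, 154.97413635253906), 85.82760620117188) n 474
scene tube top 0.071 ctr 0.967 0.0549 r 0.3449 72
scene pot top 0.0361 ctr 0.8741 0.0495 r 0.4374 140
scene bl1 top 0.0363 ctr 0.3645 0.009 r 0.025 119
scene bl2 top 0.0361 ctr 0.5556 -0.033 r 0.0245 162
scene bot top 0.1011 ctr 1.0423 0.0843 r 0.2661 29
sideobl rim ((528.2997436523438, -280.7422180175781), (224.5801544189453, 112.17872619628906), 6.544888973236084) n 474
sidesq rim ((511.2837829589844, 241.31475830078125), (155.71868896484375, 155.78097534179688), 85.01835632324219) n 308
side tube top 0.0712 ctr 0.2423 -0.3684 r 0.5513 32
side pot top 0.036 ctr 0.1577 -0.3676 r 0.494 112
```

View pics/crop.png

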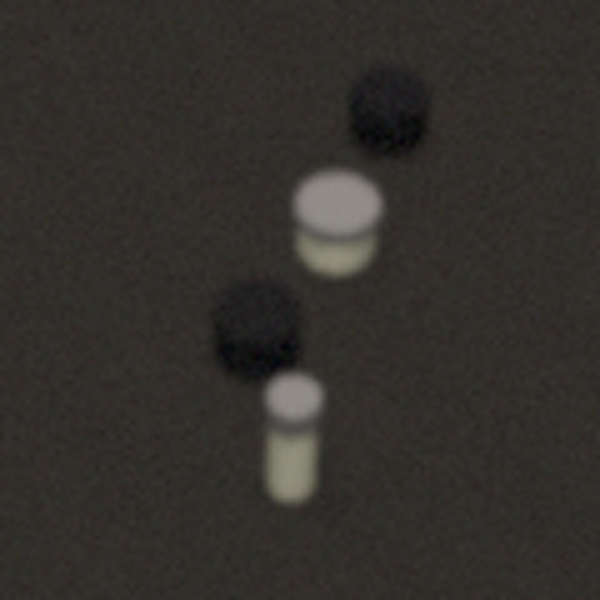

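The crop confirms it: grey-lidded white pot at scene (287,195), white tube with grey cap at (278,237), and both black pots are look-alikes. I'll recompute the two centres with the missing depth readings filtered out.

```bash
python3 - <<'E'
from h import *
for n,boxes in (('scene',dict(tube=(268,222,290,252),pot=(276,182,300,206),bl1=(288,162,308,182),bl2=(260,206,282,224))),('side',dict(tube=(254,157,270,184),pot=(215,186,235,206)))):
    c,p,d=snap(n); P=cloud(c,d)
    for k,(u0,v0,u1,v1) in boxes.items():
        S=P[v0:v1,u0:u1]; ok=(d[v0:v1,u0:u1]>0); h=dict(tube=.07).get(k,.034)
        T=S[ok&(abs(S[...,2]-h)<.005)]
        (x,y),rad=cv2.minEnclosingCircle(T[:,:2].astype(np.float32)); print(n,k,'ctr',round(x,4),round(y,4),'r',round(rad,4),len(T),T[:,2].mean())
        rows,cols=np.nonzero(ok&(abs(S[...,2]-h)<.004)); q=cast(c,[[u0+cols.mean(),v0+rows.mean()]],h)[0]; print('   ray',q.round(4))
s=r.sense(); from scipy.spatial.transform import Rotation as R
print(R.from_quat(s['tcp_rot']).as_matrix().round(3))
E
```

```text
scene tube ctr 0.6391 0.0023 r 0.015 77 0.06923267397541397
   ray [0.6403 0.0039 0.07  ]
scene pot ctr 0.4666 -0.006 r 0.0264 174 0.03369769728832932
   ray [ 0.4662 -0.0049  0.034 ]
scene bl1 ctr 0.364 0.0092 r 0.0254 149 0.03370530549581748
   ray [0.3661 0.0082 0.034 ]
scene bl2 ctr 0.5544 -0.0334 r 0.0253 202 0.03350720365025775
   ray [ 0.5564 -0.033   0.034 ]
side tube ctr 0.6356 0.0002 r 0.0144 35 0.06967060025459784
   ray [ 0.6349 -0.0017  0.07  ]
side pot ctr 0.4622 -0.0077 r 0.0249 124 0.033877523947742405
   ray [ 0.4612 -0.0094  0.034 ]
[[-0.97   0.241 -0.   ]
 [ 0.241  0.97  -0.   ]
 [-0.    -0.    -1.   ]]
```

>>> step_arm(
  motion=[0, 0, -0.761, 0, 0, 0, 1, 0, 0, -0.761, 0, 0, 0, 1, 0, 0, -0.761, 0, 0, 0, 1, 0, 0, -0.761, 0, 0, 0, 1, 0, 0, 0, -0.1135, -0.113, 0, 1, 0, 0, 0, -0.1135, -0.113, 0, 1, 0, 0, 0, -0.1135, -0.113, 0, 1, 0, 0, 0, -0.1135, -0.113, 0, 1, 0, 0, 0, -0.1135, -0.113, 0, 1, 0, 0, 0, -0.1135, -0.113, 0, 1, 0, 0, 0, -0.1135, -0.113, 0, 1, 0, 0, 0, -0.1135, -0.113, 0, 1],
  newtons=30,
)

```text
time_s: 1.55
tool_pos: [0.3546, 0.2821, 0.2315]
tcp_rot: [0.0, 1.0, 0.0, 0.0]
ft_force: [1.1, -0.1, 0.2]
gripper_width: 1.005
finger_force: 0.0
```

>>> step_arm(
  motion=[0, 0, 0, -0.1135, -0.113, 0, 1, 0, 0, 0, -0.1135, -0.113, 0, 1, 0, 0, 0, -0.1135, -0.113, 0, 1, 0, 0, 0, -0.1135, -0.113, 0, 1, 0, 0, 0, -0.1135, -0.113, 0, 1, 0, 0, 0, -0.1135, -0.113, 0, 1, 0, 0, 0, -0.1135, -0.113, 0, 1, 0, 0, 0, -0.1135, -0.113, 0, 1, 0, 0, 0, -0.1135, -0.113, 0, 1, 0, 0, 0, -0.1135, -0.113, 0, 1, 0, 0, 0, 0, 0, 0, 1, 0, 0, 0, 0, 0, 0, 1],
)

```text
time_s: 2.75
tool_pos: [0.6374, 0.0003, 0.2303]
tcp_rot: [0.001, 1.0, 0.0, -0.001]
ft_force: [0.6, 0.3, 0.7]
gripper_width: 1.004
finger_force: 0.0
```

```bash
python3 - <<'E'
from h import *
from scipy.spatial.transform import Rotation as R
s=r.sense(); print(s['tool_pos'],s['q'].round(3)); print(R.from_quat(s['tcp_rot']).as_matrix().round(3))
c,p,d=snap('wrist','w1.png'); print(np.round(c['extrinsics'],3).tolist())
P=cloud(c,d); 
for nm,h,rng in (('tube',.07,(.6375,.001)),('pot',.034,(.4645,-.007))):
    m=(d>0)&(abs(P[...,2]-h)<.005)&(np.hypot(P[...,0]-rng[0],P[...,1]-rng[1])<.04)
    T=P[m]; print(nm,len(T)); 
    if len(T)>20: print(cv2.minEnclosingCircle(T[:,:2].astype(np.float32)),T.mean(0))
m=(d>0)&(P[...,2]>.05)&(P[...,2]<.12)&(P[...,0]>.67); print(len(P[m]), P[m].min(0) if m.any() else '')
E
```

```text
[6.37433131e-01 2.77250500e-04 2.30292874e-01] [-0.058  0.377  1.03   0.     1.736 -1.627]
[[-1.     0.002 -0.002]
 [ 0.002  1.     0.   ]
 [ 0.002  0.    -1.   ]]
[[0.001, -0.95, -0.311, 0.558], [1.0, 0.001, 0.001, -0.0], [-0.0, -0.311, 0.95, 0.373], [0.0, 0.0, 0.0, 1.0]]
tube 455
((0.6382965445518494, 0.002897657686844468), 0.01395624689757824) [0.6374432  0.00264807 0.06965851]
pot 1023
((0.4646831452846527, -0.006236799992620945), 0.023923417553305626) [ 0.47300261 -0.00636374  0.03359405]
932 [0.75687197 0.03087635 0.05001443]
```

View pics/w1.png

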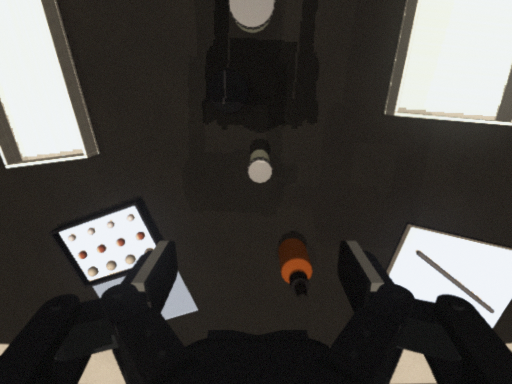

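The wrist view shows the tube at (260,168) centred ahead of the gripper, with the bottle (295,265) and blister pack clear of it. The tube measures (0.638, 0.003) with its top at 0.070, as expected. Descending to grasp.

>>> step_arm(
  motion=[0, 0, 0, 0, 0.01, 0.16, 1, 0, 0, 0, 0, 0, 0.16, 1, 0, 0, 0, 0, 0, 0.16, 1, 0, 0, 0, 0, 0, 0.16, 1, 0, 0, 0, 0, 0, 0.12, 1, 0, 0, 0, 0, 0, 0.08, 1, 0, 0, 0, 0, 0, 0, 1, 0, 0, 0, 0, 0, 0, -1, 0, 0, 0, 0, 0, 0, -1, 0, 0, 0, 0, 0, 0, -1, 0, 0, 0, 0, 0, 0, -1, 0, 0, 0, 0, 0, 0, -1],
  newtons=30,
)

```text
time_s: 4.0
tool_pos: [0.638, 0.0033, 0.0226]
tcp_rot: [0.0, 1.0, 0.0, 0.001]
ft_force: [1.0, -0.0, 4.6]
gripper_width: 0.303
finger_force: 29.2
```

>>> step_arm(
  motion=[0, 0, 0, 0, 0, 0, -1, 0, 0, 0, 0, 0, 0, -1, 0, 0, 0, 0, 0, 0, -1, 0, 0, 0, 0, 0, 0, -1],
)

```text
time_s: 4.4
tool_pos: [0.6381, 0.0034, 0.0226]
tcp_rot: [0.0, 1.0, 0.0, 0.001]
ft_force: [-0.3, 0.9, 6.4]
gripper_width: 0.298
finger_force: 29.2
```

>>> step_arm(
  motion=[0, 0, 0, 0, 0, -0.05, -1, 0, 0, 0, 0, 0, -0.12, -1, 0, 0, 0, 0, 0, -0.14, -1, 0, 0, 0, 0, 0, -0.15, -1, 0, 0, 0, 0.0548, -0.1418, 0, -1, 0, 0, 0, 0.0548, -0.1418, 0, -1, 0, 0, 0, 0.0548, -0.1418, 0, -1, 0, 0, 0, 0.0548, -0.1418, 0, -1, 0, 0, 0, 0.0548, -0.1418, 0, -1, 0, 0, 0, 0.0548, -0.1418, 0, -1, 0, 0, 0, 0.0548, -0.1418, 0, -1, 0, 0, 0, 0.0548, -0.1418, 0, -1],
)

```text
time_s: 5.6
tool_pos: [0.5267, -0.2815, 0.1367]
tcp_rot: [0.0, 1.0, 0.0, -0.0]
ft_force: [1.0, 0.4, -0.2]
gripper_width: 0.305
finger_force: 29.6
```

>>> step_arm(
  motion=[0, 0, 0, 0, 0, 0, -1, 0, 0, 0, 0, 0, 0, -1],
)

```text
time_s: 5.8
tool_pos: [0.5272, -0.2807, 0.1365]
tcp_rot: [0.001, 1.0, 0.0, -0.0]
ft_force: [0.5, 1.0, -0.4]
gripper_width: 0.304
finger_force: 29.6
```

```bash
python3 - <<'E'
from h import *
s=r.sense(); print(s['tool_pos'],s['ft_force'],s['gripper_width'])
a=snap('scene')[1][100:260,120:300];b=snap('side')[1][120:280,240:420]
cv2.imwrite('pics/held.png',np.hstack([cv2.resize(i,(400,356)) for i in(a,b)])[:,:,::-1])
c,p,d=snap('side');P=cloud(c,d)
m=(d>0)&(np.hypot(P[...,0]-s['tool_pos'][0],P[...,1]-s['tool_pos'][1])<.022)&(P[...,2]>.06)
v,u=np.nonzero(m); hsv=cv2.cvtColor(p,cv2.COLOR_RGB2HSV)
w=m&(p.min(2)>90); print('lowest white z',np.sort(P[w][:,2])[:8].round(3), w.sum())
E
```

```text
[ 0.52724227 -0.28065046  0.13646905] [ 0.45697094  0.96226889 -0.42435512] 0.3042741341174207
lowest white z [0.114 0.115 0.115 0.115 0.116 0.116 0.117 0.118] 275
```

View pics/held.png

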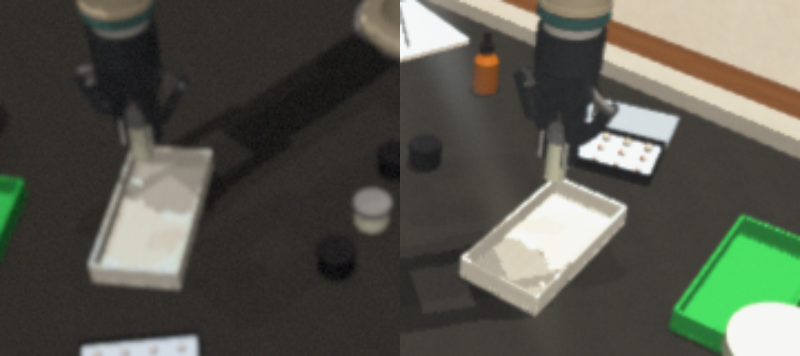

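Held upright; its bottom is at about 0.114 above the tray centre, matching the grasp height. Lowering, with the last part in small steps.

>>> step_arm(
  motion=[0, 0, 0, 0, 0, 0.12, -1, 0, 0, 0, 0, 0, 0.12, -1, 0, 0, 0, 0, 0, 0.1, -1, 0, 0, 0, 0, 0, 0.06, -1, 0, 0, 0, 0, 0, 0.024, -1, 0, 0, 0, 0, 0, 0.004, -1, 0, 0, 0, 0, 0, 0.004, -1, 0, 0, 0, 0, 0, 0, -1, 0, 0, 0, 0, 0, 0, -1],
)

```text
time_s: 6.85
tool_pos: [0.5282, -0.2805, 0.0294]
tcp_rot: [0.0, 1.0, -0.0, 0.001]
ft_force: [0.6, 0.5, 0.2]
gripper_width: 0.304
finger_force: 29.6
```

>>> step_arm(
  motion=[0, 0, 0, 0, 0, 0.004, -1, 0, 0, 0, 0, 0, 0, -1, 0, 0, 0, 0, 0, 0, -1],
)

```text
time_s: 7.15
tool_pos: [0.5276, -0.2802, 0.0273]
tcp_rot: [0.0, 1.0, 0.0, 0.0]
ft_force: [0.2, -0.4, -0.8]
gripper_width: 0.3
finger_force: 29.6
```

>>> step_arm(
  motion=[0, 0, 0, 0, 0, 0.004, -1, 0, 0, 0, 0, 0, 0, -1, 0, 0, 0, 0, 0, 0, -1],
)

```text
time_s: 7.45
tool_pos: [0.5278, -0.2803, 0.0266]
tcp_rot: [0.0, 1.0, -0.0, 0.0]
ft_force: [-1.1, -0.3, 2.4]
gripper_width: 0.301
finger_force: 29.6
```

>>> step_arm(
  motion=[0, 0, 0, 0, 0, 0.003, -1, 0, 0, 0, 0, 0, 0, -1, 0, 0, 0, 0, 0, 0, -1],
)

```text
time_s: 7.75
tool_pos: [0.5282, -0.2805, 0.0266]
tcp_rot: [0.0, 1.0, -0.0, 0.001]
ft_force: [-0.8, -0.1, 5.4]
gripper_width: 0.297
finger_force: 29.7
```

Contact at the expected height. Opening part-way to stay clear of the tray walls, then rising straight up.

>>> step_arm(
  motion=[0, 0, 0, 0, 0, 0, -0.3, 0, 0, 0, 0, 0, 0, -0.2, 0, 0, 0, 0, 0, 0, 0, 0, 0, 0, 0, 0, 0, 0.1, 0, 0, 0, 0, 0, 0, 0.1, 0, 0, 0, 0, 0, -0.04, 0.1, 0, 0, 0, 0, 0, -0.1, 0.1, 0, 0, 0, 0, 0, -0.15, 0.1, 0, 0, 0, 0, 0, -0.16, 0.1, 0, 0, 0, 0, 0, -0.16, 1, 0, 0, 0, 0, 0, 0, 1, 0, 0, 0, 0, 0, 0, 1],
)

```text
time_s: 8.95
tool_pos: [0.5281, -0.2804, 0.1797]
tcp_rot: [0.0, 1.0, -0.001, 0.001]
ft_force: [-0.6, -0.6, -0.6]
gripper_width: 0.998
finger_force: 0.0
```

```bash
python3 - <<'E'
from h import *
print(r.sense()['tool_pos'])
for n in('wrist','scene'):
    c,p,d=snap(n);P=cloud(c,d)
    for nm,h,(x,y) in (('tube',.074,(.528,-.28)),('pot',.034,(.4645,-.007))):
        m=(d>0)&(abs(P[...,2]-h)<.006)&(np.hypot(P[...,0]-x,P[...,1]-y)<.035)
        T=P[m]; print(n,nm,len(T)); 
        if len(T)>20: print(cv2.minEnclosingCircle(T[:,:2].astype(np.float32)),T.mean(0))
    if n=='scene': cv2.imwrite('pics/placed.png',cv2.resize(p[100:260,120:300],(540,480))[:,:,::-1])
E
```

```text
[ 0.52805383 -0.28043092  0.17974978]
wrist tube 656
((0.5278688073158264, -0.28099584579467773), 0.014112393371760845) [ 0.52688254 -0.28103941  0.0735369 ]
wrist pot 270
((0.4674377739429474, -0.021842649206519127), 0.01810828037559986) [ 0.46793902 -0.02686426  0.03179729]
scene tube 66
((0.5287327170372009, -0.28031185269355774), 0.014451236464083195) [ 0.53033847 -0.27952664  0.07295582]
scene pot 183
((0.4641142189502716, -0.007961906492710114), 0.026789510622620583) [ 0.46743894 -0.0055944   0.03360287]
```

View pics/placed.png

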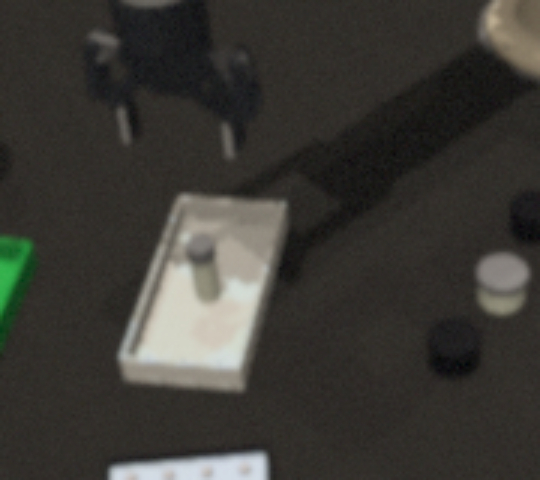

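The tube stands upright near the tray centre, with its top at 0.0735 (expected 0.074). On to the pot.

>>> step_arm(
  motion=[0, 0, 0, 0.0317, 0.137, 0, 1, 0, 0, 0, 0.0317, 0.137, 0, 1, 0, 0, 0, 0.0317, 0.137, 0, 1, 0, 0, 0, 0.0317, 0.137, 0, 1, 0, 0, 0, 0.0317, 0.137, 0, 1, 0, 0, 0, 0.0317, 0.137, 0, 1, 0, 0, 0, 0.0317, 0.137, 0, 1, 0, 0, 0, 0.0317, 0.137, 0, 1, 0, 0, 0, 0, 0, 0, 1, 0, 0, 0, 0, 0, 0, 1],
)

```text
time_s: 10.05
tool_pos: [0.4637, -0.0058, 0.1769]
tcp_rot: [-0.001, 1.0, -0.0, -0.001]
ft_force: [-0.8, -1.3, 0.5]
gripper_width: 1.003
finger_force: 0.0
```

>>> step_arm(
  motion=[0, 0, 0, 0, 0, 0.15, 1, 0, 0, 0, 0, 0, 0.16, 1, 0, 0, 0, 0, 0, 0.16, 1, 0, 0, 0, 0, 0, 0.1, 1, 0, 0, 0, 0, 0, 0.08, 1, 0, 0, 0, 0, 0, 0.045, 1, 0, 0, 0, 0, 0, 0, 1, 0, 0, 0, 0, 0, 0, 1],
)

```text
time_s: 10.85
tool_pos: [0.4648, -0.0066, 0.0049]
tcp_rot: [0.0, 1.0, -0.0, 0.0]
ft_force: [-0.0, -0.3, 0.6]
gripper_width: 0.998
finger_force: 0.0
```

>>> step_arm(
  motion=[0, 0, 0, 0, 0, 0, -1, 0, 0, 0, 0, 0, 0, -1, 0, 0, 0, 0, 0, 0, -1, 0, 0, 0, 0, 0, 0, -1, 0, 0, 0, 0, 0, 0, -1, 0, 0, 0, 0, 0, 0, -1],
)

```text
time_s: 11.45
tool_pos: [0.4649, -0.0062, 0.0053]
tcp_rot: [0.0, 1.0, -0.0, 0.001]
ft_force: [-1.5, -0.3, 5.7]
gripper_width: 0.547
finger_force: 30.3
```

>>> step_arm(
  motion=[0, 0, 0, 0, 0, -0.05, -1, 0, 0, 0, 0, 0, -0.12, -1, 0, 0, 0, 0, 0, -0.14, -1, 0, 0, 0, 0, 0, -0.15, -1, 0, 0, 0, -0.0231, 0.1241, 0, -1, 0, 0, 0, -0.0231, 0.1241, 0, -1, 0, 0, 0, -0.0231, 0.1241, 0, -1, 0, 0, 0, -0.0231, 0.1241, 0, -1, 0, 0, 0, -0.0231, 0.1241, 0, -1, 0, 0, 0, -0.0231, 0.1241, 0, -1, 0, 0, 0, -0.0231, 0.1241, 0, -1, 0, 0, 0, -0.0231, 0.1241, 0, -1],
)

```text
time_s: 12.65
tool_pos: [0.5106, 0.2434, 0.1201]
tcp_rot: [0.0, 1.0, 0.0, 0.0]
ft_force: [1.6, 0.2, -1.2]
gripper_width: 0.551
finger_force: 31.0
```

>>> step_arm(
  motion=[0, 0, 0, 0, 0, 0, -1, 0, 0, 0, 0, 0, 0, -1],
)

```text
time_s: 12.85
tool_pos: [0.5104, 0.2423, 0.1196]
tcp_rot: [-0.0, 1.0, -0.0, -0.0]
ft_force: [0.1, -0.7, -1.5]
gripper_width: 0.548
finger_force: 31.1
```

```bash
python3 - <<'E'
from h import *
s=r.sense(); print(s['tool_pos'],s['ft_force'],s['gripper_width'])
a=snap('scene')[1][130:270,310:450]
c,p,d=snap('side');P=cloud(c,d);b=p[80:220,120:260]
cv2.imwrite('pics/held2.png',np.hstack([cv2.resize(i,(400,400)) for i in(a,b)])[:,:,::-1])
m=(d>0)&(np.hypot(P[...,0]-s['tool_pos'][0],P[...,1]-s['tool_pos'][1])<.03)&(P[...,2]>.06)&(p.min(2)>80)
print(np.sort(P[m][:,2])[:8].round(3), m.sum())
E
```

```text
[0.51036612 0.24234223 0.1195857 ] [ 0.09322713 -0.70550895 -1.52944282] 0.5480120019524275
[0.115 0.115 0.116 0.117 0.117 0.117 0.117 0.117] 215
```

View pics/held2.png

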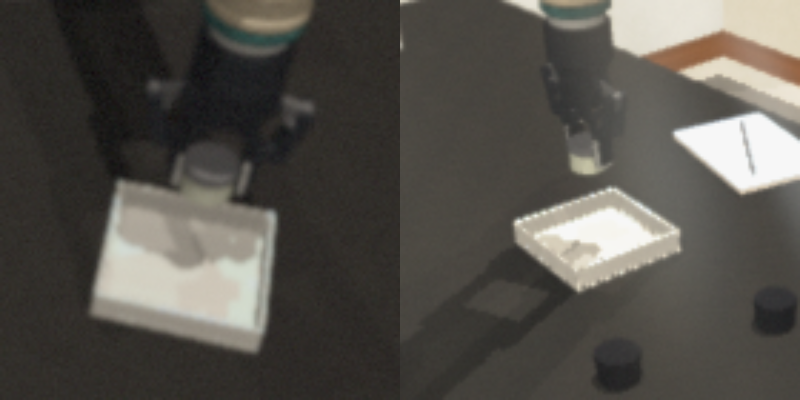

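The pot is held level over the square tray, with its bottom about 5 mm below the TCP. Lowering.

>>> step_arm(
  motion=[0, 0, 0, 0, 0, 0.12, -1, 0, 0, 0, 0, 0, 0.12, -1, 0, 0, 0, 0, 0, 0.1, -1, 0, 0, 0, 0, 0, 0.06, -1, 0, 0, 0, 0, 0, 0.022, -1, 0, 0, 0, 0, 0, 0.004, -1, 0, 0, 0, 0, 0, 0.004, -1, 0, 0, 0, 0, 0, 0.004, -1, 0, 0, 0, 0, 0, 0, -1, 0, 0, 0, 0, 0, 0, -1],
)

```text
time_s: 13.95
tool_pos: [0.5109, 0.2422, 0.0114]
tcp_rot: [0.0, 1.0, 0.0, 0.0]
ft_force: [-0.0, -0.9, -1.0]
gripper_width: 0.551
finger_force: 31.1
```

>>> step_arm(
  motion=[0, 0, 0, 0, 0, 0.004, -1, 0, 0, 0, 0, 0, 0, -1, 0, 0, 0, 0, 0, 0, -1],
)

```text
time_s: 14.25
tool_pos: [0.5106, 0.242, 0.0098]
tcp_rot: [0.0, 1.0, 0.0, 0.0]
ft_force: [0.7, 0.1, -1.0]
gripper_width: 0.551
finger_force: 31.1
```

>>> step_arm(
  motion=[0, 0, 0, 0, 0, 0.003, -1, 0, 0, 0, 0, 0, 0, -1, 0, 0, 0, 0, 0, 0, -1],
)

```text
time_s: 14.55
tool_pos: [0.5107, 0.2421, 0.0094]
tcp_rot: [0.0, 1.0, 0.0, 0.0]
ft_force: [-1.3, -0.1, 3.3]
gripper_width: 0.549
finger_force: 31.3
```

>>> step_arm(
  motion=[0, 0, 0, 0, 0, 0.003, -1, 0, 0, 0, 0, 0, 0, -1, 0, 0, 0, 0, 0, 0, -1],
)

```text
time_s: 14.85
tool_pos: [0.5107, 0.2421, 0.0093]
tcp_rot: [0.0, 1.0, 0.0, 0.0]
ft_force: [-5.0, -1.3, 8.4]
gripper_width: 0.55
finger_force: 31.7
```

>>> step_arm(
  motion=[0, 0, 0, 0, 0, 0, 0.2, 0, 0, 0, 0, 0, 0, 0.35, 0, 0, 0, 0, 0, 0, 0.5, 0, 0, 0, 0, 0, 0, 0.6, 0, 0, 0, 0, 0, 0, 0.6, 0, 0, 0, 0, 0, -0.04, 0.6, 0, 0, 0, 0, 0, -0.1, 0.6, 0, 0, 0, 0, 0, -0.15, 0.6, 0, 0, 0, 0, 0, -0.16, 0.6, 0, 0, 0, 0, 0, -0.16, 0.6, 0, 0, 0, 0, 0, 0, 0.6, 0, 0, 0, 0, 0, 0, 0.6],
)

```text
time_s: 16.05
tool_pos: [0.5111, 0.2422, 0.1625]
tcp_rot: [0.0, 1.0, 0.001, 0.001]
ft_force: [0.6, -0.5, -0.3]
gripper_width: 0.795
finger_force: 0.0
```

```bash
python3 - <<'E'
from h import *
print(r.sense()['tool_pos'])
for n in('wrist','scene'):
    c,p,d=snap(n);P=cloud(c,d)
    for nm,h,(x,y) in (('tube',.074,(.528,-.28)),('pot',.038,(.511,.242))):
        m=(d>0)&(abs(P[...,2]-h)<.006)&(np.hypot(P[...,0]-x,P[...,1]-y)<.035)
        T=P[m]
        if len(T)>20: print(n,nm,cv2.minEnclosingCircle(T[:,:2].astype(np.float32)),T.mean(0))
cv2.imwrite('pics/end.png',p[:,:,::-1])
E
```

```text
[0.51107428 0.24218971 0.16245963]
wrist pot ((0.5094417929649353, 0.24166998267173767), 0.024667436257004738) [0.50824397 0.24176421 0.03774151]
scene tube ((0.5294918417930603, -0.27888187766075134), 0.015138249844312668) [ 0.53082946 -0.2790757   0.07317988]
scene pot ((0.5098065137863159, 0.24135127663612366), 0.02574237994849682) [0.51197284 0.24080217 0.0386518 ]
```

View pics/end.png

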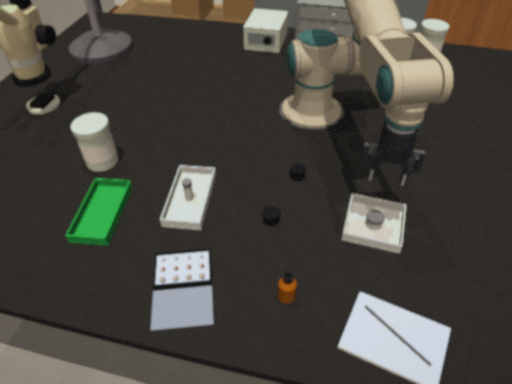

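The tube stands in the oblong tray at (188,189) and the pot in the square tray at (375,218). Both are upright at the expected heights, and the gripper is clear.

```bash
python3 -c "
from rig import r
print(r.finish_job())"
```

```text
the job is handed in; nothing more can be done
None
```

The job is handed in after about 16 s: the tube stands upright in the oblong tray and the pot upright in the square tray, both set down gently, with the black pots and green tray untouched.

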